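# Sweep the loose jar lids into the lid bay

### The arm

A 7-joint arm with a two-finger parallel gripper is mounted at the origin on the work surface. World frame = base frame: x ahead of the robot, y to its left, z up, the work surface at z = 0. Lengths are in m, angles in rad, forces in N, time in s.
With the tool pointing down it reaches from about 0.4 to 0.85 m from the base axis. Payload 10.4 kg.
Tool frame: the origin (TCP) lies at the very end of the fingers, on their centre line; the grasp point (between the pads) lies bot.hold_point_z behind it (bot.hold_point_z is the distance from the TCP to the grasp point, in m); z points along the fingers, y is the line along which they close (so a half turn about z gives the same grasp; the last joint's range is limited). The gripper opens to 85 mm and grips with 20 to 120 N. Pads are 22 mm wide; open, the fingers measure 114 mm over their backs; the gripper's body (76 mm by 85 mm) begins 54 mm behind the grasp point. The pads swing forward as they close: fully open they stand 13 mm farther back than shut.
Start: joints at [1.249, 0.332, -0.065, 1.46, 0.022, 1.35, -0.088], TCP at [0.184, -0.597, 0.231] pointing down, gripper open.
Joint ranges: [-2.6, 2.6], [-0.5, 2.12], [-1.47, 1.34], [0.16, 2.42], [-1.27, 4.41], [0.06, 2.06], [-2.6, 2.6]. Speed limits (rad/s): [2.22, 2.22, 2.79, 2.79, 3.14, 3.14, 3.14].

### API

Orientations are given as a unit quaternion [w, x, y, z].
In Python, from rig import bot gives the robot as it stands.
- The arm moves only by the shell command python3 -m jog 'ROWS' [FORCE]. ROWS is JSON, a list of rows, each a list of 3 entries, a list of its own where there are three numbers: the shift along the tool's x, y, z scaled (see below), then the turn about the tool's z scaled (see below), then the opening, from -1 (shut) to 1 (fully open). A call has 1 to 10 rows; each row is the pose to reach, as a shift and turn from the pose commanded when the call began, along the tool's axes at that moment, turning the shorter way round; what a row does not reach only later rows make up. The controller multiplies each number of a shift by 0.1 m and each number of a turn by 180 degrees. A row lasts 1/8 s, in which the tool goes at most 62.5 mm and 10.7 degrees, less where a joint would pass 70% of its speed; a pose out of reach is approached as far as the arm can. A call with a number of a shift or a turn outside -1 to 1 is refused whole. A call with a gripper value outside its range is refused whole. The fingers move at their own pace and stop on an object; FORCE is the grip in N (left out, the last holds). Time passes only in rows, so rows that repeat a pose let the fingers close. It gives the time, the measured TCP pose, the force, the opening and the grip force at its end, in the units of the state.
- bot.read_state(): the state, without advancing time (a new reading comes with each control period).
- bot.get_image(name): name is "scene" or "top"; returns (picture, depth): 480x640x3 uint8, red, green, blue; 480x640 float32, m along the optical axis (not along the pixel's ray), 0 where there is no reading.
- bot.camera_model(name): a dict with "fx", "fy", "cx", "cy" (pixels), "pose" (4x4, takes a point from camera to world coordinates). Camera axes: x right, y up, looking along -z (the intrinsics and any distortion apply to the point x, -y, -z); pixel columns grow to the right and rows downward; lengths in m; the calibration is good to about 2 mm. A picture is of the moment at which its call begins. camera_model takes no time and is no camera call.
- bot.job_done(): hands the job in; it is judged then, once.
The state is a dict: "t": time; "qpos": joint angles; "dq": joint speeds; "joint_efforts": joint torques, N m; "tool_pos": TCP position; "tool_rot": TCP orientation; "force": force on the tool from outside, world axes, zero at the start; "torque": the same for the moment, N m; "opening": finger opening in m; "finger_force": force on a finger pad.
Only numpy, scipy, OpenCV 4.12 (cv2) and the standard library are available. Lean on these libraries where they do the work, as an engineer would, in place of code of your own. Each camera call takes 0.05 s, during which the arm holds its last target. There are 200 camera calls.

### The job

Clear the pantry counter: using the fingers as a broom, gently sweep the three loose jar lids (gold, red and white) along the counter into the yellow three-sided lid bay through its open front, until each lid lies flat and wholly inside. Only push the lids: do not pinch or lift them. Leave everything else standing where it is.

Things in the scene. Friction and masses are not known exactly. Their poses are not given: they have to be found in the camera images.
- lid_gold: Gold-coloured screw lid of a jar, a closed flat disc 48 mm in diameter and 14 mm high, about 20 to 45 g, lying loose and flat, top up, on the counter; it slides (does not roll) when pushed on its edge. Origin: centre of its underside; z is up.
- lid_red: Red screw lid of a jar, a closed flat disc 48 mm in diameter and 14 mm high, about 20 to 45 g, lying loose and flat, top up, on the counter; it slides (does not roll) when pushed on its edge. Origin: centre of its underside; z is up.
- lid_white: White screw lid of a jar, a closed flat disc 48 mm in diameter and 14 mm high, about 20 to 45 g, lying loose and flat, top up, on the counter; it slides (does not roll) when pushed on its edge. Origin: centre of its underside; z is up.
- lid_bay: Yellow three-sided bay fixed to the counter; no floor or sill, lids slide straight in (black inside). Inside 110 mm deep (x), 220 mm wide (y); walls 6 mm thick, 35 mm high; 22 mm wide, 4 mm high feet outside. Origin: centre of the inside at counter level; x points from the open front (towards the robot) to the back wall, z up. Front edge x = -55 mm, back wall +55 mm, side walls y = -110, +110 mm.
- spice_tin: Loose green spice tin with a black cap, 43 mm in diameter, 43 mm high, among the lids; must stay where it stands. Origin: centre of its underside.
- jam_jar: Loose mini jam jar, orange label, blue cap, 46 mm in diameter, 45 mm high, among the lids; must stay where it stands. Origin: centre of its underside.
- onion: Loose red onion, 66 mm in diameter, 64 mm high, to one side of the bay; must stay where it stands. Origin: centre of its underside.
- nut_jar: Loose amber jar with a red cap, 68 mm in diameter, 100 mm high, to the other side of the bay; must stay where it stands. Origin: centre of its underside.
- mug: Loose blue mug, 80 mm in diameter, 90 mm high, handle towards its +y, at the left side of the counter; must stay where it stands. Origin: centre of its underside.

How it is judged:
At the end, for the whole second after the job is handed in: All three lids lie flat on the counter (underside less than 6 mm up, tilt below 0.15 rad), at rest, wholly inside the lid bay: between its side walls, and no lid sticking out past the front edge by more than 4 mm (lid centre more than -35 mm along the bay's x) (x of lid_gold in the frame of lid_bay between -0.035 and 0.036 m and y of lid_gold in the frame of lid_bay between -0.091 and 0.091 m and height (world z) of each of lid_gold, lid_red, lid_white below 0.006 m and angle between each of lid_gold, lid_red, lid_white's own z axis and vertical below 0.15 rad and linear speed of each of lid_gold, lid_red, lid_white below 0.02 m/s and x of lid_red in the frame of lid_bay between -0.035 and 0.036 m and y of lid_red in the frame of lid_bay between -0.091 and 0.091 m and x of lid_white in the frame of lid_bay between -0.035 and 0.036 m and y of lid_white in the frame of lid_bay between -0.091 and 0.091 m); the robot touches nothing.
It fails at once if a lid is lifted or stood on edge (underside more than 18 mm up) (height (world z) of any of lid_gold, lid_red, lid_white above 0.018 m).
It fails at once if a lid is pinched, or pressed by the fingers harder than 30 N (contact force between any of lid_gold, lid_red, lid_white and the fingers above 30 N).
It fails at once if the spice tin, jam jar, onion, nut jar or mug is moved more than 15 mm (distance of any of spice_tin, jam_jar, onion, nut_jar, mug from where it was at the start of the episode above 0.015 m).
It also fails if it takes over 72 s, if anything falls off the work surface, if the arm or the gripper's body presses on something with over 40 N, if the wrist force passes 120 N, or if a joint passes its speed limit or range.

## Working session

There is one attempt and no reset: what is moved stays moved. The work goes in short steps, Python scripts to look and compute and a shell command to move; the robot and the scene stay as the last step left them, time stands still between calls to the robot, and variables do not carry over. Pictures are saved under pics/ and viewed, at most 10 in all, crops included, and the job is handed in when it is done.

```bash
mkdir -p pics; ls; python3 - <<'E'
from rig import bot
import cv2,numpy as np
s=bot.read_state(); print({k:np.round(v,3).tolist() for k,v in s.items()}, bot.hold_point_z)
for n in("top","scene"):
    p,d=bot.get_image(n); cv2.imwrite(f"pics/{n}0.png",p[...,::-1]); np.save(f"{n}0.npy",d); m=bot.camera_model(n); print(n,{k:np.round(v,4).tolist() for k,v in m.items()})
E
```

```text
pics
{'t': 0.0, 'qpos': [1.249, 0.333, -0.065, 1.461, 0.022, 1.35, -0.088], 'dq': [-0.001, 0.001, 0.001, 0.002, -0.002, -0.0, -0.0], 'joint_efforts': [-0.0, -62.545, 0.049, -39.161, 0.016, 0.01, 0.0], 'tool_pos': [0.184, -0.597, 0.231], 'tool_rot': [-0.001, 0.989, 0.149, -0.0], 'force': [0.598, 0.629, -0.3], 'torque': [-0.009, -0.005, 0.019], 'finger_force': 0.0, 'opening': 0.086} 0.0187
top {'fx': 489.5979, 'fy': 489.5979, 'cx': 318.0386, 'cy': 238.4525, 'pose': [[0.0214, 0.9912, -0.1309, 0.424], [-0.9993, 0.0252, 0.0273, 0.0619], [0.0304, 0.1302, 0.991, 1.048], [0.0, 0.0, 0.0, 1.0]]}
scene {'fx': 512.7602, 'fy': 512.7602, 'cx': 322.3551, 'cy': 235.0785, 'pose': [[-0.7897, -0.3915, 0.4723, 1.0486], [0.6131, -0.5292, 0.5866, 0.69], [0.0202, 0.7528, 0.658, 0.7343], [0.0, 0.0, 0.0, 1.0]]}
```

View pics/top0.png

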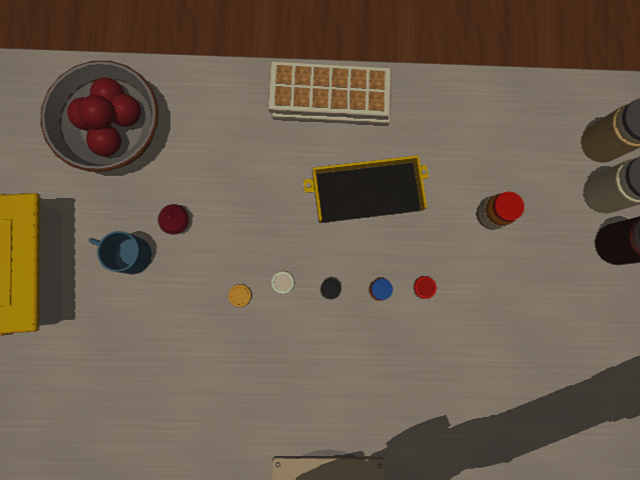

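The top view shows the gold lid at (240,296), white at (283,282), tin at (331,288), jam jar at (381,289) and red at (425,287). The bay corners are about (313,166), (418,158), (426,209) and (319,221), with the open front towards the robot at the bottom of the picture.

```bash
cat > h.py <<'E'
import numpy as np,cv2
from rig import bot
M=bot.camera_model("top"); P=np.array(M["pose"])
def w(u,v,z):
    r=P[:3,:3]@np.array([(u-M["cx"])/M["fx"],-(v-M["cy"])/M["fy"],-1]); return P[:3,3]+r*(z-P[2,3])/r[2]
def blob(p,lo,hi,box,z):
    h=cv2.cvtColor(p,cv2.COLOR_RGB2HSV); m=cv2.inRange(h,lo,hi); k=np.zeros_like(m); a,b,c,d=box; k[b:d,a:c]=m[b:d,a:c]
    n,_,st,ce=cv2.connectedComponentsWithStats(k)
    i=1+st[1:,4].argmax(); return ce[i],st[i,4],w(*ce[i],z)
E
python3 - <<'E'
from h import *
p=cv2.imread("pics/top0.png")[...,::-1].copy()
for n,lo,hi,box,z in [("gold",(8,110,90),(25,255,255),(210,260,270,330),.014),("white",(0,0,170),(179,80,255),(262,260,305,305),.014),("red",(0,180,100),(179,255,255),(405,265,450,310),.014),("tin",(0,0,0),(179,255,60),(315,270,346,302),.043),("jam",(100,120,60),(130,255,255),(360,270,400,310),.045),("onion",(0,80,40),(179,255,255),(150,195,195,240),.035),("nutcap",(0,200,100),(179,255,255),(480,180,535,230),.1),]:
    c,a,x=blob(p,lo,hi,box,z); print(n,c.round(1),a,x.round(4))
cv2.imwrite("pics/crop.png",cv2.resize(p[140:320,210:450,::-1],None,fx=3.3,fy=3.3,interpolation=cv2.INTER_CUBIC))
E
```

```text
gold [239.1 295.2] 418 [0.4369 0.1957 0.014 ]
white [281.1 289.8] 34 [0.45   0.1085 0.014 ]
red [424.8 287.1] 371 [ 0.4625 -0.195   0.014 ]
tin [330.5 288. ] 341 [0.4553 0.0064 0.043 ]
jam [381.6 288.8] 334 [ 0.4559 -0.0982  0.045 ]
onion [173.1 218.9] 731 [0.5913 0.3364 0.035 ]
nutcap [509.  205.6] 633 [ 0.6249 -0.3439  0.1   ]
```

View pics/crop.png

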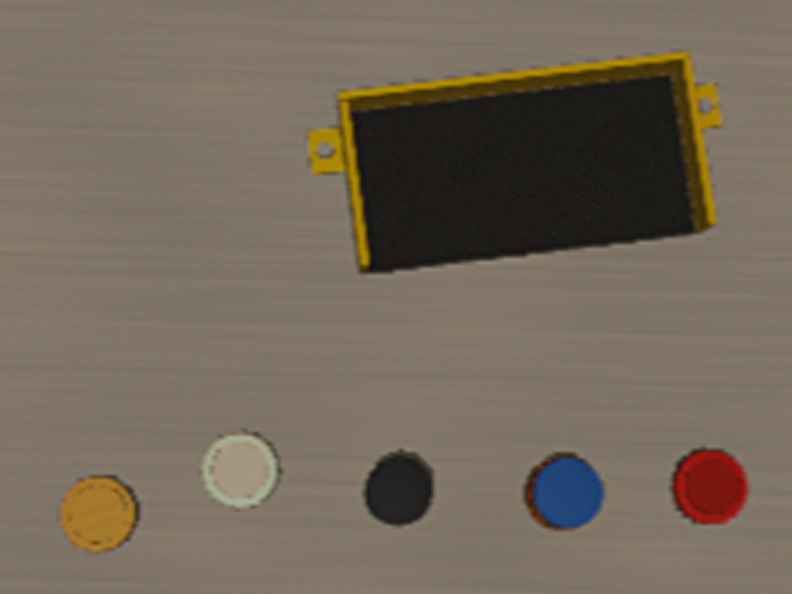

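```bash
python3 - <<'E'
from h import *
C=lambda a,b:(210+a/3.3,140+b/3.3)
print("white",w(*C(240,470),.014).round(4))
BL,BR,FR,FL=[w(*C(*q),.035)[:2] for q in[(340,93),(690,53),(715,225),(364,272)]]
print(BL,BR,FR,FL, np.linalg.norm(BL-BR),np.linalg.norm(FL-FR),np.linalg.norm(BL-FL),np.linalg.norm(BR-FR))
fl,fr=w(*C(368,272),0)[:2],w(*C(698,233),0)[:2]; print("floor front",fl,fr,np.linalg.norm(fl-fr))
yv=BL-BR+FL-FR; yv/=np.linalg.norm(yv); xv=np.array([yv[1],-yv[0]])
fc=(FL+FR)/2; bc=(BL+BR)/2; c=((fc+55*.001*xv)+(bc-.061*xv))/2
print("bay c",c.round(4),"yaw deg",np.degrees(np.arctan2(xv[1],xv[0])))
for n,q in dict(gold=w(239.1,295.2,.014),white=w(*C(240,470),.014),red=w(424.8,287.1,.014),tin=w(330.5,288,.043),jam=w(381.6,288.8,.045)).items(): print(n,np.round([(q[:2]-c)@xv,(q[:2]-c)@yv],4))
E
```

```text
white [0.4655 0.1056 0.014 ]
[0.70829651 0.04784588] [ 0.74188105 -0.17939262] [ 0.62837536 -0.19490655] [0.59185142 0.02994162] 0.22970689572270847 0.22779529608902357 0.11781349320745804 0.11456100557324878
floor front [0.59771962 0.02620679] [ 0.62972292 -0.19237489] 0.2209121068639056
bay c [ 0.6646 -0.0746] yaw deg 8.815070047653466
gold [-0.1836  0.302 ]
white [-0.1691  0.2086]
red [-0.2182 -0.0879]
tin [-0.1945  0.1122]
jam [-0.2099  0.0087]
```

```bash
cat >> h.py <<'E'
c=np.array([.6646,-.0746]); th=np.radians(8.8); R=np.array([[np.cos(th),-np.sin(th)],[np.sin(th),np.cos(th)]])
def go(b,z,yaw=None):
    "bay xy target, z, bay yaw (deg) of tool x -> shift in tool units (0.1 m), turn in units of 180 deg"
    s=bot.read_state(); q=s["tool_rot"]; y=2*np.arctan2(q[2],q[1]); p=np.array(s["tool_pos"])
    d=np.append(c+R@np.array(b),z)-p; ex=np.array([np.cos(y),np.sin(y)]); ey=np.array([ex[1],-ex[0]])
    t=0 if yaw is None else (np.degrees(y)-yaw-8.8+180)%360-180
    print("shift",np.round([d[:2]@ex*10,d[:2]@ey*10,-d[2]*10],3),"turn",round(t/180,4),"bay now",(R.T@(p[:2]-c)).round(4),"z",round(p[2],4),"yaw",round(np.degrees(y)-8.8,1),"F",np.round(s["force"],1),"open",round(float(s["opening"]),4),"t",s["t"],"q7",np.round(s["qpos"][6],2))
E
python3 -c "
from h import *
go((-.2676,-.0944),.15,7.3)"
```

```text
shift [ 3.348 -3.03   0.806] turn 0.0057 bay now [-0.555  -0.4427] z 0.2306 yaw 8.3 F [ 0.1 -0.5  0. ] open 0.0856 t 0.1 q7 -0.09
```

```bash
python3 -m jog '[[[0.4,-0.36,0.1],0,-0.35],[[0.84,-0.76,0.2],0.0057,-0.35],[[0.84,-0.76,0.2],0.0057,-0.35]]' 20
python3 -m jog '[[[0.4,-0.36,0.1],0,-0.35],[[0.84,-0.76,0.2],0,-0.35],[[0.84,-0.76,0.2],0,-0.35]]'
python3 -m jog '[[[0.4,-0.36,0.1],0,-0.35],[[0.84,-0.76,0.2],0,-0.35],[[0.84,-0.76,0.2],0,-0.35]]'
python3 -m jog '[[[0.4,-0.36,0.1],0,-0.35],[[0.83,-0.76,0.2],0,-0.35],[[0.83,-0.76,0.2],0,-0.35],[[0.83,-0.76,0.2],0,-0.35]]'
python3 -c "
from h import *
go((-.2676,-.0944),.03,7.3)"
```

```text
t: 0.48
tool_pos: [0.245, -0.4957, 0.2104]
tool_rot: [-0.001, 0.99, 0.143, 0.0]
force: [-0.7, 0.0, 0.5]
opening: 0.0321
finger_force: 0.0
t: 0.85
tool_pos: [0.3039, -0.4001, 0.1907]
tool_rot: [-0.001, 0.99, 0.143, 0.0]
force: [-0.6, -1.3, 0.0]
opening: 0.0281
finger_force: 0.0
t: 1.23
tool_pos: [0.3629, -0.3044, 0.1709]
tool_rot: [-0.001, 0.99, 0.143, -0.0]
force: [-0.2, -0.5, -0.3]
opening: 0.0276
finger_force: 0.0
t: 1.72
tool_pos: [0.4194, -0.213, 0.1514]
tool_rot: [0.0, 0.99, 0.139, -0.0]
force: [0.9, -1.4, -0.8]
opening: 0.0277
finger_force: 0.0
shift [-0.035 -0.053  1.214] turn -0.0005 bay now [-0.2635 -0.0992] z 0.1514 yaw 7.2 F [ 0.9 -1.4 -0.8] open 0.0277 t 1.725 q7 -0.95
```

```bash
python3 -m jog '[[[-0.03,-0.05,0.4],0,-0.35],[[-0.03,-0.05,0.8],0,-0.35],[[-0.03,-0.05,1],0,-0.35],[[-0.03,-0.05,1],0,-0.35]]' >/dev/null
python3 -m jog '[[[0,0,0.2],0,-0.35],[[0,0,0.35],0,-0.35],[[0,0,0.42],0,-0.35],[[0,0,0.46],0,-0.35],[[0,0,0.46],0,-0.35]]' >/dev/null
python3 - <<'E'
from h import *
go((-.2676,-.0944),.004,7.3)
p,d=bot.get_image("scene"); cv2.imwrite("pics/s1.png",p[...,::-1])
p,d=bot.get_image("top"); cv2.imwrite("pics/t1.png",p[...,::-1])
E
```

```text
shift [-0.015  0.01   0.015] turn -0.0 bay now [-0.2663 -0.0932] z 0.0055 yaw 7.3 F [-0.6  0.6 -0.4] open 0.0276 t 2.85 q7 -1.05
```

View pics/s1.png

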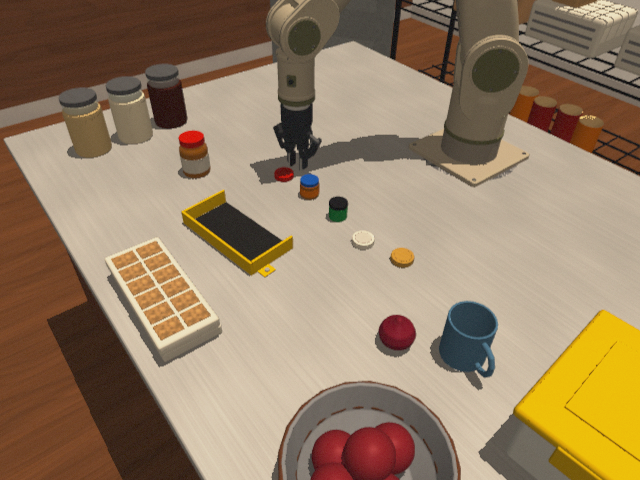

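The fingers stand behind the red lid: tips near (300,165), lid at (284,174), nothing else touched. I'll push it now.

```bash
python3 -m jog '[[[0.06,0,0.01],0,-0.35],[[0.12,0,0.01],0,-0.35],[[0.2,0,0.01],0,-0.35],[[0.3,0,0.01],0,-0.35],[[0.4,0,0.01],0,-0.35],[[0.5,0,0.01],0,-0.35],[[0.6,0,0.01],0,-0.35],[[0.7,0,0.01],0,-0.35],[[0.8,0,0.01],0,-0.35],[[0.8,0,0.01],0,-0.35]]'
python3 - <<'E'
from h import *
go((-.030,-.064),.004,7.3)
p,d=bot.get_image("top"); cv2.imwrite("pics/t2.png",cv2.resize(p[140:320,210:530,::-1],None,fx=2.5,fy=2.5))
E
```

```text
t: 4.2
tool_pos: [0.4933, -0.1847, 0.0043]
tool_rot: [-0.0, 0.99, 0.14, 0.0]
force: [0.2, -0.0, 0.2]
opening: 0.0278
finger_force: 0.0
shift [1.573 0.015 0.003] turn 0.0002 bay now [-0.1862 -0.0826] z 0.0043 yaw 7.3 F [ 0.2 -0.   0.2] open 0.0278 t 4.2 q7 -1.18
```

View pics/t2.png

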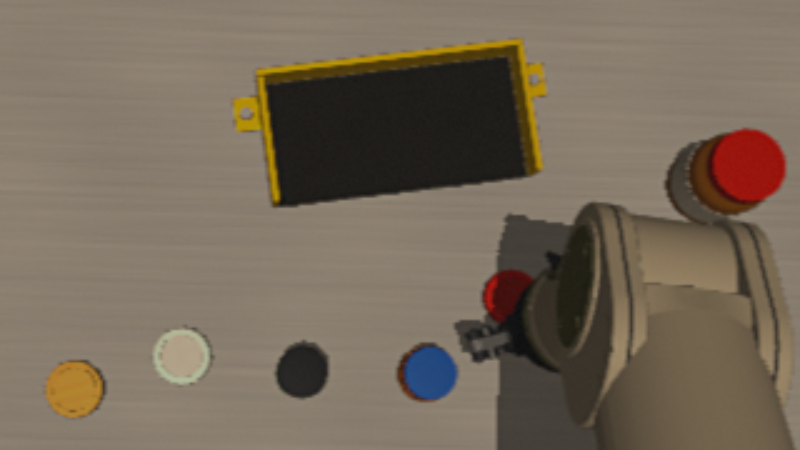

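The red lid, at about (413,259) in the full image, sits in the cradle ahead of the fingers. The tin and jam jar haven't moved. Continuing.

```bash
python3 -m jog '[[[0.08,0,0],0,-0.35],[[0.16,0,0],0,-0.35],[[0.25,0,0],0,-0.35],[[0.35,0,0],0,-0.35],[[0.45,0,0],0,-0.35],[[0.55,0,0],0,-0.35],[[0.65,0,0],0,-0.35],[[0.75,0,0],0,-0.35],[[0.83,0,0],0,-0.35],[[0.9,0,0],0,-0.35]]'
python3 -m jog '[[[0.08,0,0],0,-0.35],[[0.16,0,0],0,-0.35],[[0.25,0.01,0],0,-0.35],[[0.35,0.01,0],0,-0.35],[[0.45,0.01,0],0,-0.35],[[0.53,0.01,0],0,-0.35],[[0.6,0.01,0],0,-0.35],[[0.65,0.01,0],0,-0.35],[[0.67,0.01,0],0,-0.35],[[0.67,0.01,0],0,-0.35]]'
python3 - <<'E'
from h import *
go((-.030,-.064),.004,7.3)
p,d=bot.get_image("scene"); cv2.imwrite("pics/s3.png",cv2.resize(p[90:330,90:410,::-1],None,fx=2.5,fy=2.5))
E
```

```text
t: 5.5
tool_pos: [0.5794, -0.1601, 0.0043]
tool_rot: [0.0, 0.99, 0.14, -0.0]
force: [-0.0, 0.3, -0.3]
opening: 0.0278
finger_force: 0.1
t: 6.75
tool_pos: [0.6436, -0.1426, 0.0043]
tool_rot: [0.0, 0.99, 0.14, 0.0]
force: [0.7, 0.2, 0.8]
opening: 0.0279
finger_force: 0.0
shift [0.011 0.002 0.003] turn -0.0 bay now [-0.0311 -0.064 ] z 0.0043 yaw 7.3 F [0.7 0.2 0.8] open 0.0279 t 6.75 q7 -1.32
```

View pics/s3.png

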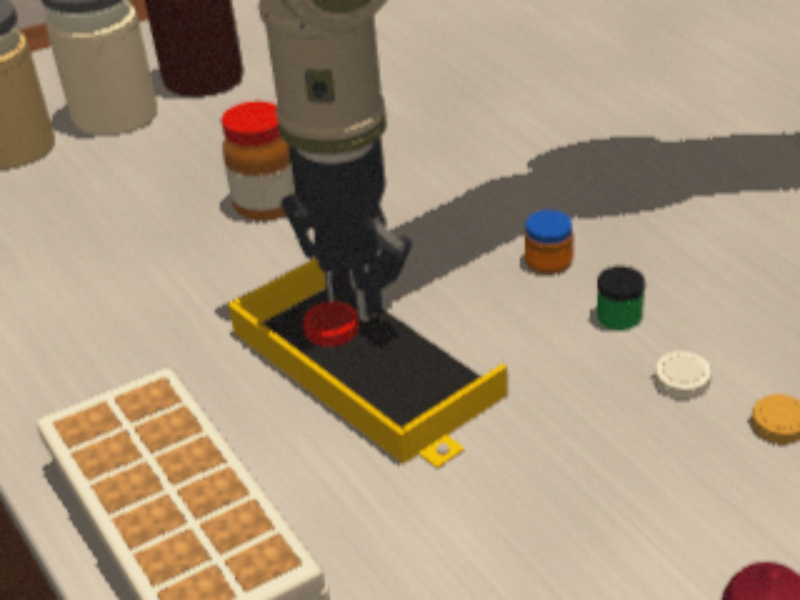

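The red lid lies flat inside the bay at crop (331,324), with the tin, jam jar and nut jar untouched. Next I back off, lift and head for the white lid.

```bash
python3 -m jog '[[[-0.2,0,0],0,-0.35],[[-0.4,0,0],0,-0.35],[[-0.4,0,-0.5],0,-0.35],[[-0.4,0,-0.95],0,-0.35],[[-0.6,-0.4,-1],-0.05,-0.35],[[-0.8,-0.8,-1],-0.1,-0.35],[[-0.9,-1,-1],-0.15,-0.35],[[-0.9,-1,-1],-0.2,-0.35],[[-0.9,-1,-1],-0.25,-0.35],[[-0.9,-1,-1],-0.3,-0.35]]' >/dev/null
python3 -c "
from h import *
go((-.187,.247),.03,115.1)"
```

```text
shift [ 1.71  -1.535  0.745] turn -0.2973 bay now [-0.1334  0.0236] z 0.1045 yaw 61.6 F [ 0.7 -0.   0.7] open 0.0277 t 8.05 q7 -0.45
```

```bash
python3 -m jog '[[[0.3,-0.27,0],-0.05,-0.35],[[0.6,-0.55,0],-0.1,-0.35],[[0.9,-0.8,0],-0.15,-0.35],[[0.9,-0.8,0],-0.2,-0.35],[[0.9,-0.8,0],-0.25,-0.35],[[0.9,-0.8,0],-0.297,-0.35],[[0.9,-0.8,0],-0.297,-0.35]]' >/dev/null
python3 -c "
from h import *
go((-.187,.247),.03,115.1)"
```

```text
shift [1.076 0.2   0.743] turn -0.0023 bay now [-0.1602  0.1409] z 0.1043 yaw 114.7 F [-0.1  0.6  0. ] open 0.0279 t 8.925 q7 0.24
```

```bash
python3 -m jog '[[[0.3,0.05,0],0,-0.35],[[0.7,0.15,0],-0.002,-0.35],[[1,0.2,0],-0.002,-0.35],[[1,0.2,0.0],-0.002,-0.35],[[1,0.2,0.0],-0.002,-0.35]]' >/dev/null
python3 -c "
from h import *
go((-.187,.247),.0045,115.1)"
```

```text
shift [0.082 0.001 0.998] turn -0.0008 bay now [-0.1836  0.2396] z 0.1043 yaw 115.0 F [-0.1  0.2 -0.9] open 0.0278 t 9.55 q7 0.05
```

```bash
python3 -m jog '[[[0.08,0,0.0],0,-0.35],[[0.08,0,0.3],0,-0.35],[[0.08,0,0.6],0,-0.35],[[0.08,0,0.8],0,-0.35],[[0.08,0,0.9],0,-0.35],[[0.08,0,0.97],0,-0.35],[[0.08,0,1],0,-0.35],[[0.08,0,1],0,-0.35]]' >/dev/null
python3 - <<'E'
from h import *
go((-.187,.247),.0045,115.1)
go((-.085-.425*.031,.03+.905*.031),.0045,115.1)
p,d=bot.get_image("scene"); cv2.imwrite("pics/s4.png",cv2.resize(p[90:330,170:490,::-1],None,fx=2.5,fy=2.5))
E
```

```text
shift [-0.004 -0.003  0.001] turn 0.0 bay now [-0.1869  0.2475] z 0.0046 yaw 115.1 F [ 0.8  0.2 -0.2] open 0.0277 t 10.55 q7 -0.12
shift [-2.092e+00 -0.000e+00  1.000e-03] turn 0.0 bay now [-0.1869  0.2475] z 0.0046 yaw 115.1 F [ 0.8  0.2 -0.2] open 0.0277 t 10.55 q7 -0.12
```

View pics/s4.png

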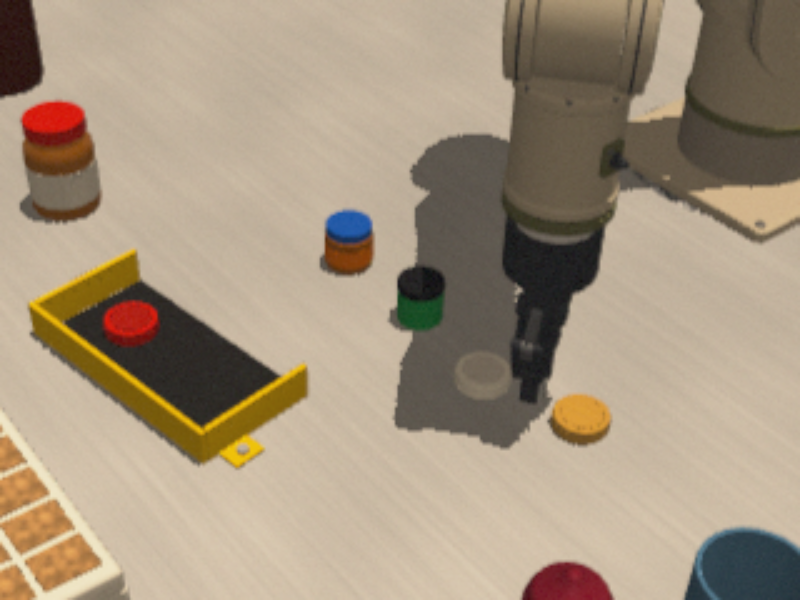

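The fingers (530,390) sit between the white lid (483,375) and the gold lid (581,418), touching neither, and the red lid is resting in the bay. I push white along tool −x.

```bash
python3 -m jog '[[[-0.06,0,0],0,-0.35],[[-0.12,0,0],0,-0.35],[[-0.2,0,0],0,-0.35],[[-0.3,0,0],0,-0.35],[[-0.4,0,0],0,-0.35],[[-0.5,0,0],0,-0.35],[[-0.6,0,0],0,-0.35],[[-0.7,0,0],0,-0.35],[[-0.8,0,0],0,-0.35],[[-0.9,0,0],0,-0.35]]'
python3 -m jog '[[[-0.1,0,0],0,-0.35],[[-0.2,0,0],0,-0.35],[[-0.3,0,0],0,-0.35],[[-0.4,0,0],0,-0.35],[[-0.5,0,0],0,-0.35],[[-0.6,0,0],0,-0.35],[[-0.7,0,0],0,-0.35],[[-0.8,0,0],0,-0.35],[[-0.9,0,0],0,-0.35],[[-1,0,0],0,-0.35]]'
python3 -m jog '[[[-0.08,0,0],0,-0.35],[[-0.14,0,0],0,-0.35],[[-0.18,0,0],0,-0.35],[[-0.18,0,0],0,-0.35],[[0.2,0,0],0,-0.35],[[0.4,0,0],0,-0.35],[[0.4,0,-0.4],0,-0.35],[[0.4,0,-0.8],0,-0.35],[[0.4,0,-0.9],0,-0.35]]'
python3 - <<'E'
from h import *
go((-.135,.03),.09,180)
p,d=bot.get_image("scene"); cv2.imwrite("pics/s5.png",cv2.resize(p[90:330,170:490,::-1],None,fx=2.5,fy=2.5))
p,d=bot.get_image("top"); cv2.imwrite("pics/t5.png",p[...,::-1])
E
```

```text
t: 11.85
tool_pos: [0.4923, 0.0662, 0.0043]
tool_rot: [0.0, 0.47, 0.883, -0.0]
force: [-0.1, 0.6, 0.4]
opening: 0.0275
finger_force: 0.2
t: 13.1
tool_pos: [0.5481, -0.0169, 0.0043]
tool_rot: [0.0, 0.47, 0.883, -0.0]
force: [-0.1, -0.2, 1.3]
opening: 0.0277
finger_force: 0.2
t: 14.22
tool_pos: [0.5268, 0.0172, 0.0968]
tool_rot: [0.002, 0.47, 0.883, 0.001]
force: [-0.4, -0.3, 0.4]
opening: 0.0276
finger_force: 0.0
shift [-0.686 -0.464  0.068] turn -0.3603 bay now [-0.1222  0.1118] z 0.0968 yaw 115.1 F [-0.4 -0.3  0.4] open 0.0276 t 14.225 q7 0.25
```

View pics/s5.png

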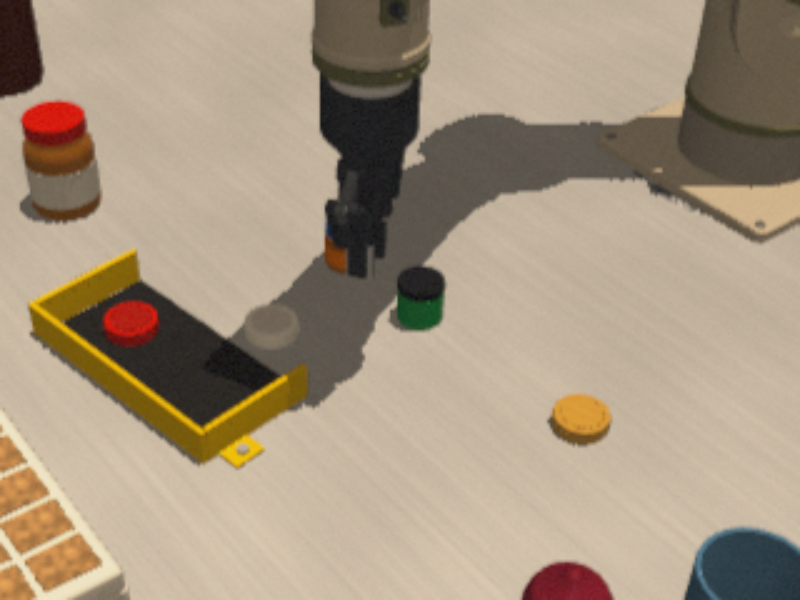

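White now sits just in front of the bay mouth at crop (271,322), with red still inside at (131,317). I'll locate white with the scene camera, then plan leg 2.

```bash
cat >> h.py <<'E'
S=bot.camera_model("scene")
def ws(u,v,z=.012):
    Q=np.array(S["pose"]); r=Q[:3,:3]@np.array([(u-S["cx"])/S["fx"],-(v-S["cy"])/S["fy"],-1]); x=Q[:3,3]+r*(z-Q[2,3])/r[2]
    return (R.T@(x[:2]-c)).round(4)
E
python3 - <<'E'
from h import *
print("white",ws(278.4,219.5),"red",ws(222.4,217.5),"gold",ws(170+581/2.5,90+414/2.5))
go((-.138,.035),.03,180)
E
```

```text
white [-0.084   0.0348] red [-0.0016 -0.0582] gold [-0.1836  0.301 ]
shift [-0.629 -0.461  0.651] turn -0.3605 bay now [-0.123   0.1115] z 0.0951 yaw 115.1 F [ 0.7  0.2 -0.1] open 0.0277 t 14.325 q7 0.25
```

```bash
python3 - <<'E'
from h import *
go((-.131,.052),.09,160.2)
E
```

```text
shift [-0.505 -0.325  0.051] turn -0.2505 bay now [-0.123   0.1115] z 0.0951 yaw 115.1 F [ 0.7  0.2 -0.1] open 0.0277 t 14.325 q7 0.25
```

```bash
python3 -m jog '[[[-0.2,-0.1,0],-0.05,-0.35],[[-0.5,-0.32,0],-0.1,-0.35],[[-0.5,-0.32,0],-0.15,-0.35],[[-0.5,-0.32,0],-0.2,-0.35],[[-0.5,-0.32,0],-0.25,-0.35],[[-0.5,-0.32,0],-0.25,-0.35],[[-0.5,-0.32,0.4],-0.25,-0.35],[[-0.5,-0.32,0.7],-0.25,-0.35],[[-0.5,-0.32,0.7],-0.25,-0.35]]' >/dev/null
python3 -c "
from h import *
go((-.131,.052),.0045,160.2)"
```

```text
shift [-0.026 -0.006  0.175] turn -0.0013 bay now [-0.1332  0.0535] z 0.022 yaw 160.0 F [ 0.1 -0.3 -0.1] open 0.0281 t 15.45 q7 1.02
```

```bash
python3 -m jog '[[[0,0,0.1],0,-0.35],[[0,0,0.16],0,-0.35],[[0,0,0.175],0,-0.35],[[0,0,0.175],0,-0.35]]' >/dev/null
python3 -c "
from h import *
go((-.024,.0135),.0045,160.2)"
```

```text
shift [-1.141 -0.005  0.026] turn -0.0006 bay now [-0.1311  0.0528] z 0.0071 yaw 160.1 F [0.6 0.5 0.9] open 0.028 t 15.95 q7 1.0
```

```bash
python3 -m jog '[[[-0.06,0,0.015],0,-0.35],[[-0.12,0,0.015],0,-0.35],[[-0.2,0,0.015],0,-0.35],[[-0.3,0,0.015],0,-0.35],[[-0.4,0,0.015],0,-0.35],[[-0.5,0,0.015],0,-0.35],[[-0.6,0,0.015],0,-0.35],[[-0.7,0,0.015],0,-0.35],[[-0.8,0,0.015],0,-0.35],[[-0.9,0,0.015],0,-0.35]]'
python3 -m jog '[[[-0.08,0,0],0,-0.35],[[-0.15,0,0],0,-0.35],[[-0.21,0,0],0,-0.35],[[-0.24,0,0],0,-0.35],[[-0.24,0,0],0,-0.35]]'
python3 -c "
from h import *
go((-.024,.0135),.0045,160.2)"
python3 -m jog '[[[0.2,0,0],0,-0.35],[[0.4,0,0],0,-0.35],[[0.4,0,-0.5],0,-0.35],[[0.4,0,-1],0,-0.35],[[0.4,0,-1],0,-0.35]]' > /dev/null
python3 -c "
from h import *
go((-.184-.379*.05,.301+.925*.05),.03,112.3)"
```

```text
t: 17.2
tool_pos: [0.6157, -0.0599, 0.0053]
tool_rot: [0.0, 0.097, 0.995, -0.0]
force: [-0.7, 1.5, 0.2]
opening: 0.0277
finger_force: 0.1
t: 17.82
tool_pos: [0.6388, -0.0644, 0.0053]
tool_rot: [0.0, 0.097, 0.995, -0.0]
force: [-0.0, 1.3, 0.6]
opening: 0.0278
finger_force: 0.0
shift [-0.002 -0.005  0.008] turn -0.0005 bay now [-0.024   0.0141] z 0.0053 yaw 160.1 F [-0.   1.3  0.6] open 0.0278 t 17.825 q7 1.04
shift [2.436 2.518 0.795] turn 0.2656 bay now [-0.0595  0.0276] z 0.1095 yaw 160.1 F [ 0.4  1.1 -0.5] open 0.0278 t 18.45 q7 1.09
```

```bash
python3 -m jog '[[[0.4,0.42,0],0.05,-0.35],[[0.8,0.84,0],0.1,-0.35],[[0.8,0.84,0],0.15,-0.35],[[0.8,0.84,0],0.2,-0.35],[[0.8,0.84,0],0.2656,-0.35],[[0.8,0.84,0],0.2656,-0.35],[[0.8,0.84,0],0.2656,-0.35]]' >/dev/null
python3 -c "
from h import *
go((-.203,.347),.03,112.3)"
```

```text
shift [ 2.33  -0.056  0.749] turn 0.0012 bay now [-0.1086  0.1339] z 0.1049 yaw 112.5 F [ 0.6  0.1 -0.1] open 0.0275 t 19.325 q7 0.16
```

```bash
python3 -m jog '[[[0.4,0,0],0,-0.35],[[0.8,-0.02,0],0,-0.35],[[1,-0.02,0],0,-0.35]]' >/dev/null
python3 -m jog '[[[0.4,0,0],0,-0.35],[[0.8,-0.02,0],0,-0.35],[[1,-0.02,0],0,-0.35]]' >/dev/null
python3 -m jog '[[[0.3,0,0],0,-0.35],[[0.33,0,0],0,-0.35],[[0.33,0,0],0,-0.35],[[0.33,0,0],0,-0.35]]' >/dev/null
python3 -c "
from h import *
go((-.203,.347),.0045,112.3)"
```

```text
shift [ 0.013 -0.028  1.007] turn -0.0004 bay now [-0.2     0.3468] z 0.1052 yaw 112.2 F [-0.   0.3  0.5] open 0.0276 t 20.575 q7 -0.26
```

```bash
python3 -m jog '[[[0.01,-0.03,0.3],0,-0.35],[[0.01,-0.03,0.6],0,-0.35],[[0.01,-0.03,0.8],0,-0.35],[[0.01,-0.03,0.9],0,-0.35],[[0.01,-0.03,0.97],0,-0.35],[[0.01,-0.03,1],0,-0.35],[[0.01,-0.03,1],0,-0.35],[[0.01,-0.03,1],0,-0.35]]' >/dev/null
python3 - <<'E'
from h import *
go((-.085-.379*.031,.06+.925*.031),.0045,112.3)
p,d=bot.get_image("scene"); cv2.imwrite("pics/s6.png",cv2.resize(p[90:330,170:490,::-1],None,fx=2.5,fy=2.5))
E
```

```text
shift [-2.802e+00  2.000e-03  1.200e-02] turn 0.0 bay now [-0.2033  0.3478] z 0.0057 yaw 112.3 F [ 0.1 -0.7 -0.3] open 0.0278 t 21.575 q7 -0.4
```

View pics/s6.png

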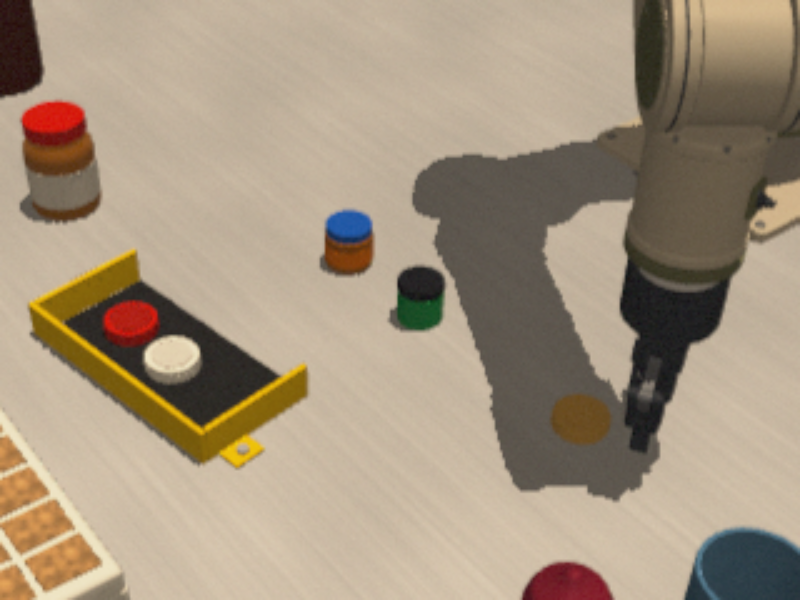

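White (172,355) and red (131,320) both lie in the bay. The fingers (640,445) are behind gold (581,418), so I push gold to the mouth.

```bash
python3 -m jog '[[[-0.08,0,0.01],0,-0.35],[[-0.14,0,0.01],0,-0.35],[[-0.2,0,0.01],0,-0.35],[[-0.3,0,0.01],0,-0.35],[[-0.4,0,0.01],0,-0.35],[[-0.5,0,0.01],0,-0.35],[[-0.6,0,0.01],0,-0.35],[[-0.7,0,0.01],0,-0.35],[[-0.8,0,0.01],0,-0.35],[[-0.9,0,0.01],0,-0.35]]'
python3 -m jog '[[[-0.1,0,0],0,-0.35],[[-0.2,0,0],0,-0.35],[[-0.3,0,0],0,-0.35],[[-0.4,0,0],0,-0.35],[[-0.5,0,0],0,-0.35],[[-0.6,0,0],0,-0.35],[[-0.7,0,0],0,-0.35],[[-0.8,0,0],0,-0.35],[[-0.9,0,0],0,-0.35],[[-1,0,0],0,-0.35]]'
python3 -m jog '[[[-0.1,0,0],0,-0.35],[[-0.2,0,0],0,-0.35],[[-0.3,0,0],0,-0.35],[[-0.4,0,0],0,-0.35],[[-0.5,0,0],0,-0.35],[[-0.6,0,0],0,-0.35],[[-0.7,0,0],0,-0.35],[[-0.8,0,0],0,-0.35],[[-0.86,0,0],0,-0.35],[[-0.89,0,0],0,-0.35]]'
python3 -m jog '[[[0,0,0],0,-0.35],[[0.2,0,0],0,-0.35],[[0.4,0,0],0,-0.35],[[0.4,0,-0.5],0,-0.35],[[0.4,0,-0.9],0,-0.35],[[0.4,0,-0.9],0,-0.35]]'
python3 - <<'E'
from h import *
go((-.135,.06),.09,180)
p,d=bot.get_image("scene"); cv2.imwrite("pics/s7.png",cv2.resize(p[90:330,170:490,::-1],None,fx=2.5,fy=2.5))
E
```

```text
t: 22.88
tool_pos: [0.457, 0.1603, 0.0043]
tool_rot: [0.0, 0.492, 0.871, -0.0]
force: [0.1, 0.4, -0.1]
opening: 0.0274
finger_force: 0.1
t: 24.12
tool_pos: [0.5087, 0.0746, 0.0043]
tool_rot: [0.0, 0.492, 0.871, -0.0]
force: [-0.3, 0.2, -0.3]
opening: 0.028
finger_force: 0.1
t: 25.38
tool_pos: [0.5544, -0.0013, 0.0043]
tool_rot: [-0.0, 0.492, 0.871, -0.0]
force: [-0.9, 0.5, -0.6]
opening: 0.0279
finger_force: 0.2
t: 26.12
tool_pos: [0.5347, 0.0352, 0.0972]
tool_rot: [0.002, 0.491, 0.871, 0.001]
force: [0.0, 0.4, -0.9]
opening: 0.0279
finger_force: 0.0
shift [-0.543 -0.477  0.072] turn -0.3755 bay now [-0.1116  0.1284] z 0.0972 yaw 112.4 F [ 0.   0.4 -0.9] open 0.0279 t 26.125 q7 0.16
```

View pics/s7.png

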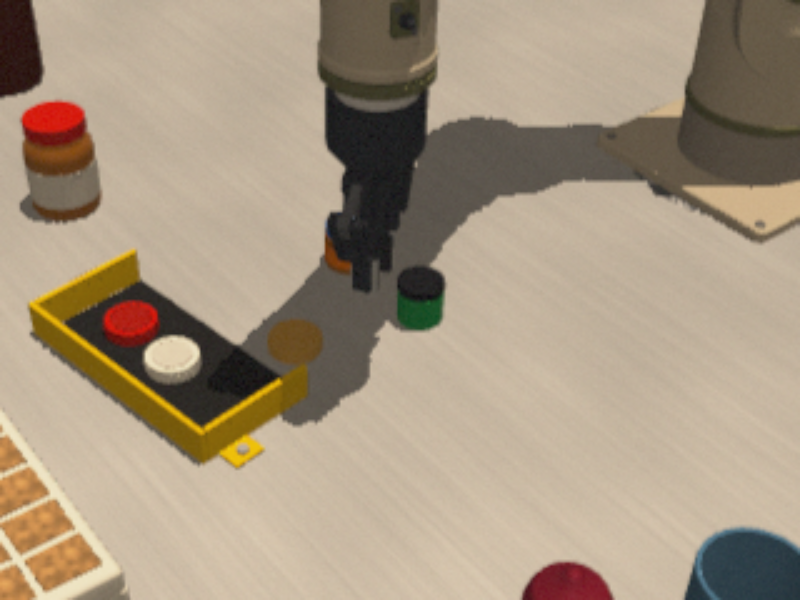

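Gold is at the mouth at crop (294,338). I'll measure it, then do the last leg.

```bash
python3 - <<'E'
from h import *
g=ws(170+294/2.5,90+338.5/2.5); print("gold",g,"white",ws(170+172/2.5,90+355/2.5),"red",ws(170+131/2.5,90+319/2.5))
t=np.array([.003,.062]); u=(t-g)/np.linalg.norm(t-g); a=np.degrees(np.arctan2(u[1],u[0]))
print("start",g-.05*u,"end",t-.031*u,"yaw",a+180)
go(g-.05*u,.02,a+180)
E
```

```text
gold [-0.0843  0.0638] white [0.0044 0.0055] red [-0.0014 -0.0579]
start [-0.13428938  0.06483071] end [-0.02799341  0.06263904] yaw 178.81881108667338
shift [-0.502 -0.44   0.753] turn -0.369 bay now [-0.1127  0.128 ] z 0.0953 yaw 112.4 F [ 0.6  0.2 -0.5] open 0.0278 t 26.175 q7 0.16
```

```bash
python3 -m jog '[[[-0.2,-0.2,0],-0.05,-0.35],[[-0.5,-0.44,0],-0.1,-0.35],[[-0.5,-0.44,0],-0.15,-0.35],[[-0.5,-0.44,0],-0.2,-0.35],[[-0.5,-0.44,0],-0.25,-0.35],[[-0.5,-0.44,0],-0.3,-0.35],[[-0.5,-0.44,0],-0.369,-0.35],[[-0.5,-0.44,0],-0.369,-0.35],[[-0.5,-0.44,0.4],-0.369,-0.35],[[-0.5,-0.44,0.7],-0.369,-0.35]]' >/dev/null
python3 -m jog '[[[0,0,0],0,-0.35],[[0,0,0],0,-0.35]]' >/dev/null
python3 -c "
from h import *
go((-.1343,.0648),.0045,178.8)"
```

```text
shift [0.001 0.006 0.206] turn -0.0007 bay now [-0.1342  0.0642] z 0.0251 yaw 178.7 F [-0.2  0.5  0.4] open 0.0278 t 27.675 q7 1.29
```

```bash
python3 -m jog '[[[0,0,0.1],0,-0.35],[[0,0,0.17],0,-0.35],[[0,0,0.2],0,-0.35],[[0,0,0.2],0,-0.35]]' >/dev/null
python3 -m jog '[[[-0.06,0,0],0,-0.35],[[-0.12,0,0],0,-0.35],[[-0.2,0,0],0,-0.35],[[-0.3,0,0],0,-0.35],[[-0.4,0,0],0,-0.35],[[-0.5,0,0],0,-0.35],[[-0.6,0,0],0,-0.35],[[-0.7,0,0],0,-0.35],[[-0.8,0,0],0,-0.35],[[-0.9,0,0],0,-0.35]]'
python3 -m jog '[[[-0.06,0,0],0,-0.35],[[-0.11,0,0],0,-0.35],[[-0.15,0,0],0,-0.35],[[-0.16,0,0],0,-0.35],[[-0.16,0,0],0,-0.35]]'
python3 -m jog '[[[0.2,0,0],0,-0.35],[[0.4,0,0],0,-0.35],[[0.4,0,-0.5],0,-0.35],[[0.4,0,-1],0,-0.35],[[0.9,0,-1],0,-0.35],[[0.9,0,-1],0,-0.35]]'
python3 - <<'E'
from h import *
p,d=bot.get_image("scene"); cv2.imwrite("pics/s8.png",cv2.resize(p[90:330,170:490,::-1],None,fx=2.5,fy=2.5))
E
```

```text
t: 29.42
tool_pos: [0.6117, -0.0204, 0.0043]
tool_rot: [0.0, -0.066, 0.998, -0.0]
force: [-0.6, 1.0, 0.4]
opening: 0.0278
finger_force: 0.2
t: 30.05
tool_pos: [0.6268, -0.0184, 0.0043]
tool_rot: [-0.0, -0.066, 0.998, -0.0]
force: [-0.4, 1.0, -0.3]
opening: 0.0276
finger_force: 0.0
t: 30.8
tool_pos: [0.5347, -0.0312, 0.104]
tool_rot: [-0.001, -0.065, 0.998, -0.001]
force: [0.3, -0.6, 0.1]
opening: 0.0278
finger_force: 0.0
```

View pics/s8.png

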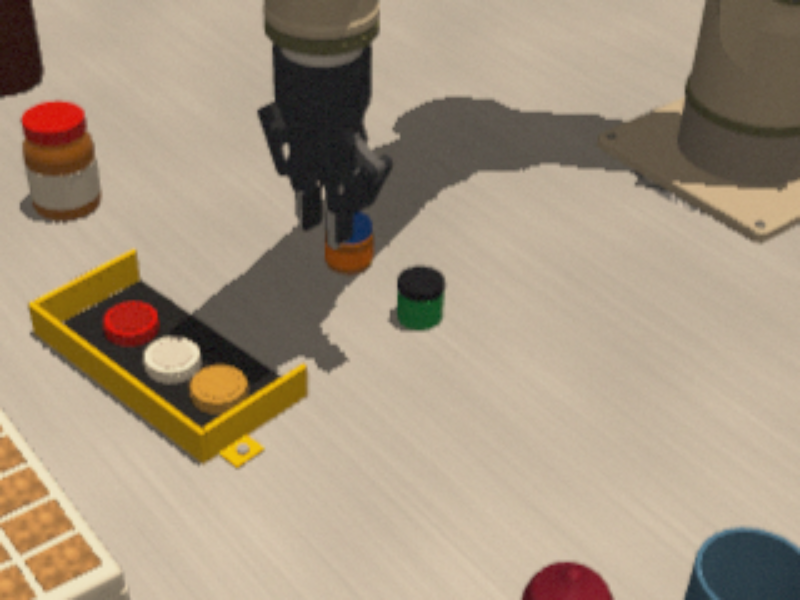

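All three lids lie flat inside the bay: red (131,320), white (172,357), gold (218,387). The tin, jam jar and nut jar haven't moved, and the robot is clear. Handing in.

```bash
python3 -c "
from h import *
print('gold',ws(170+218.5/2.5,90+385/2.5)); print(bot.job_done())"
```

```text
gold [0.0018 0.0627]
the job is handed in; nothing more can be done
None
```

I swept all three lids flat into the bay, only pushing them, and handed the job in at about 31 s; in the last picture they lay wholly inside and nothing else had visibly moved, but no verdict came back.

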